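Seat the sample jar on the shaker and lock its clamp

TASK

Push the large sample jar along the shaker's platform, never squeezing it in the gripper or lifting it, until it sits fully home in the V-shaped cradle. Then push the clamp's lever over past its dead point until it snaps into lock and the clamp's foot holds the jar down. Leave everything else standing where it is.

Things in the scene. Friction and masses are not known exactly. Their poses are not given: they have to be found in the camera images.
- shaker: Benchtop lab shaker, fixed, with a flat grey platform. Origin on the bench surface (z = 0) below the axis of the seated jar; z is up. Platform top at z = 80 mm, from x = -160 to +140 mm and y = -130 to +130 mm in its own frame. On it stand the white V cradle (see seat) and, behind the V, the steel toggle clamp: a fixed bracket from x = 60 to 120 mm, 44 mm wide, up to z = 175 mm.
- seat (a point): Point on the platform's top (80 mm above the bench) where the centre of the jar's underside lies when the jar touches both walls of the V. Same axes as the shaker: push the jar towards +x (roughly to the robot's left). V walls: 10 mm thick, 80 mm long, 25 mm high, 30 degrees either side of +x, closing behind the seat; the mouth, 100 mm wide inside at x = -28 mm, opens to -x.
- jar: Large closed steel sample jar, a plain upright cylinder of 60 mm diameter (lid rim 62 mm) and 60 mm high, 0.18 to 0.35 kg, loose on the platform. Origin at the centre of its underside. It starts 85 to 110 mm in front (-x of the shaker) of the seat and up to 25 mm to either side; it slides upright when pushed below mid-height.
- lever (a joint): Angle of the clamp's lever, rad: 0 = open (points 60 degrees up, leaning to the shaker's +x), grows as it is pushed over and down towards +x, 1.0 = locked on its stop (3 degrees above level). Dead point about 0.6: before it a spring pushes the lever back to open (about 0.35 N m at 0, falling to nothing at 0.6); past it the spring snaps it on to 1.0 and holds it there.
- lever_pivot (a point): Centre of the lever's hinge, at x = 95 mm, y = 0 of the shaker and 165 mm above the bench. The hinge axis is the shaker's y.
- lever_push (a point): Point on the centre line of the lever's round black grip (20 mm diameter, between 48 and 125 mm from the hinge), 105 mm from the hinge; moves with the lever. Push square to the lever on its upper side, the side facing up and to the shaker's -x when open. Nothing lies under the lever's swing.
- clamp_foot: Round rubber foot (22 mm) and spindle, sprung, on the end of the clamp's 72 mm hold-down bar. Origin on the bar, 24 mm behind the foot's face. The bar's pivot is at x = 72 mm of the shaker, 160 mm above the bench. Lever open: the bar stands upright, top 236 mm above the bench, foot pointing to -x. Lever locked: the bar is level to -x and the foot presses on the seated jar's lid with about 1.5 N.
- pot: Small lidded steel pot, 40 mm diameter, 30 mm high, loose on the platform to one side of the jar's way (70 to 115 mm from the middle line, either side). Not part of the job. Origin at the centre of its underside.
- beaker: Small glass beaker, 38 mm rim, 40 mm high, loose on the platform on the other side of the jar's way. Not part of the job. Origin at the centre of its underside.
- bottle: White plastic bottle, 60 mm diameter, 130 mm high, loose on the bench to the right. Origin at the centre of its underside.
- tub: Amber glass jar with a cap, 70 mm diameter, 80 mm high, loose on the bench to the left. Origin at the centre of its underside.
- mug: White mug, 76 mm rim, 85 mm high, loose on the bench beyond to the right. Origin at the centre of its underside.
- spatula: Spatula with a black handle, lying loose on the bench beyond the shaker. Origin at the middle of its underside.

How it is judged (in metres and radians):
On the way, in this order (a step that is already met when the one before it is completed fails the run):
1. the jar stands home in the V cradle (within 5 mm) while the lever is still open (horizontal distance between jar and seat below 0.005 m and value of joint lever below 0.3 rad), for 0.2 s.
2. the lever has snapped into lock (value of joint lever above 0.94 rad), for 0.2 s.
At the end, for the whole second after the job is handed in: The lever is locked (joint above 0.94), the jar stands upright within 6 mm of the seat, at rest, and the clamp's foot presses on it with more than 0.8 N (value of joint lever above 0.94 rad and horizontal distance between jar and seat below 0.006 m and angle between jar's own z axis and vertical below 0.06 rad and contact force between clamp_foot and jar above 0.8 N and linear speed of jar below 0.02 m/s); the robot touches nothing.
It fails at once if the jar was lifted off the platform (by more than 8 mm) or knocked off it (z of jar in the frame of seat above 0.008 m or z of jar in the frame of seat below -0.01 m).
It fails at once if the jar was tipped by more than 0.35 rad (angle between jar's own z axis and vertical above 0.35 rad).
It fails at once if the jar was squeezed in the gripper or rammed (fingers on the jar with over 35 N) (contact force between the fingers and jar above 35 N).
It fails at once if a bystander was moved by more than 20 mm (distance of any of pot, beaker, bottle, tub, mug, spatula from where it was at the start of the episode above 0.02 m).
It also fails if it takes over 56 s, if anything falls off the work surface, if the arm or the gripper's body presses on something with over 40 N, if the wrist force passes 120 N, or if a joint passes its speed limit or range.

ROBOT

A 6-joint arm with a two-finger parallel gripper is mounted at the origin on the work surface. World frame = base frame: x ahead of the robot, y to its left, z up, the work surface at z = 0. Lengths are in m, angles in degrees, forces in N, time in s.
With the tool pointing down it reaches from about 0.425 to 0.925 m from the base axis. Payload 12.5 kg.
Tool frame: the origin (TCP) lies midway between the tips of the shut fingers; the grasp point (between the pads) lies 19 mm behind it; z points along the fingers, y is the direction in which the jaws open and shut (so a half turn about z gives the same grasp; the last joint's range is limited). The gripper opens to 85 mm and grips with 20 to 120 N. Pads are 22 mm wide; open, the fingers measure 114 mm over their backs; the gripper's body (76 mm by 85 mm) begins 54 mm behind the grasp point. The pads swing forward as they close: fully open they stand 13 mm farther back than shut.
Start: joints at [-71.711, 28.126, 89.318, -0, 62.55, -6.05], TCP at [0.258, -0.569, 0.231] pointing down, gripper open.
Joint ranges: [-177.58, 177.58], [-47.91, 125.51], [2.72, 160], [-65.01, 245.01], [3.68, 167.84], [-153.87, 153.87]. Speed limits (degrees/s): [127.2, 127.2, 159.86, 180, 180, 180].

INTERFACE

Orientations are given as a 3x3 rotation matrix whose columns are the frame's x, y, z axes.
In Python, from workcell import observe, grab_frame, job_done gives the robot as it stands. The module is installed in compiled form; this text tells all that it offers.
- The arm moves only by the tool servo_tool, never from a script. Its argument "moves" is a list that holds one entry, the list of rows, each a list of 7 numbers: the turn, a rotation vector about the tool's x, y, z in degrees, then the shift along the tool's x, y, z in cm, then the finger opening in cm, from 0 to 8.54. In form: [[[rx, ry, rz, dx, dy, dz, gripper], ...]]. A call has 1 to 12 rows; each row shifts and turns the commanded pose from where the row before left it, along the tool's axes as they then stand; what a row does not reach is not made up. A row lasts 1/8 s, in which the tool goes at most 62.5 mm and 10.7 degrees, less where a joint would pass 70% of its speed; a pose out of reach is approached as far as the arm can. A call is refused whole if a number of a shift passes 6.25 or a number of a turn 10.7, either way. A call with a gripper value outside its range is refused whole. The fingers move at their own pace and stop on an object; "force" is the grip in N (left out, the last holds). Time passes only in rows, so rows that do not move let the fingers close. It gives the time, the measured TCP pose, the force and the opening at its end, in the units of the state.
- observe(): the state, without advancing time (a new reading comes with each control period).
- grab_frame(name): name is "scene" or "side" or "wrist"; returns a dict with "pixels" (400x640x3 uint8, blue, green, red), "K" (3x3 intrinsics, pixels), "D" ([k1, k2, p1, p2, k3] as OpenCV has them; the pictures are not rectified), "R" (3x3) and "t" (3): a world point X has camera coordinates R X + t; the wrist camera has in their place "hand_eye" (4x4, takes a point from camera to tool coordinates, whose origin is the TCP and whose axes are the flange's). Camera axes: x right, y down, z forward; pixel columns grow to the right and rows downward; lengths in m; the calibration is good to about 2 mm. A picture is of the moment at which its call begins: read the wrist's pose just before it. There is no depth.
- job_done(): hands the job in, once; it reports no verdict.
The state is a dict: "t": time; "qpos": joint angles; "joint_vel": joint speeds; "joint_torque": joint torques, N m; "eef_pos": TCP position; "ee_rot": TCP orientation; "force": force on the tool from outside, world axes, zero at the start; "moment": the same for the moment, N m; "grip_width": finger opening in m.
Only numpy, scipy, OpenCV 4.12 (cv2) and the standard library are available. Lean on these libraries where they do the work, as an engineer would, in place of code of your own. Each camera call takes 0.05 s, during which the arm holds its last target.

## Working session

There is one attempt and no reset: what is moved stays moved. The work goes in short steps, Python scripts to look and compute and a tool call to move; the robot and the scene stay as the last step left them, time stands still between calls to the robot, and variables do not carry over. Pictures are saved under pics/ and viewed, and the job is handed in when it is done.

Besides the shell and the picture viewer there is one more tool, called after "Call:" by a JSON object that holds its "fn" and its "kwargs", one argument or row to a line. servo_tool: Moves the arm, as the interface text tells. Its arguments: {"type":"object","properties":{"moves":{"type":"array"},"force":{"type":"number"}},"required":["moves"]}

```bash
mkdir -p pics; cat > h.py <<'E'
import numpy as np, cv2, json
from workcell import observe, grab_frame, job_done
def snap(n,f):
    g=grab_frame(n); cv2.imwrite(f'pics/{f}.png',g['pixels'])
    np.savez(f'pics/{f}.npz',**{k:np.array(v) for k,v in g.items()}); return g
def load(f): return np.load(f'pics/{f}.npz')
def ray(g,uv):
    p=cv2.undistortPoints(np.array([[uv]],float),g['K'],g['D'])[0,0]
    R=g['R'];return -R.T@g['t'], R.T@np.array([p[0],p[1],1])
def atz(g,uv,z):
    o,d=ray(g,uv); return o+d*(z-o[2])/d[2]
def proj(g,X):
    return cv2.projectPoints(np.array(X,float).reshape(-1,3),cv2.Rodrigues(np.array(g['R']))[0],np.array(g['t'],float),g['K'],g['D'])[0][:,0]
E
python3 - <<'E'
from h import *
for n in('scene','side'):
    g=snap(n,n+'0'); print(n,-g['R'].T@g['t'],g['R'][2])
s=observe();print(s['t'],s['eef_pos'],s['ee_rot'])
E
```

```text
scene [1.32995935 0.13729237 1.00845623] [-0.67320554 -0.10933009 -0.7313284 ]
side [0.23080759 0.70954395 0.71366622] [ 0.3687866  -0.74117455 -0.56094271]
0.1 [ 0.25753254 -0.56927279  0.23077307] [[ 9.11123211e-01  4.12133925e-01 -3.50008059e-04]
 [ 4.12134070e-01 -9.11122747e-01  9.20837940e-04]
 [ 6.06082508e-05 -9.83247066e-04 -9.99999515e-01]]
```

View pics/scene0.png

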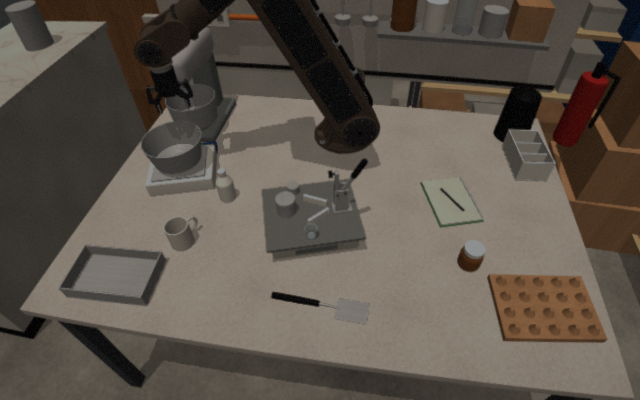

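View pics/side0.png

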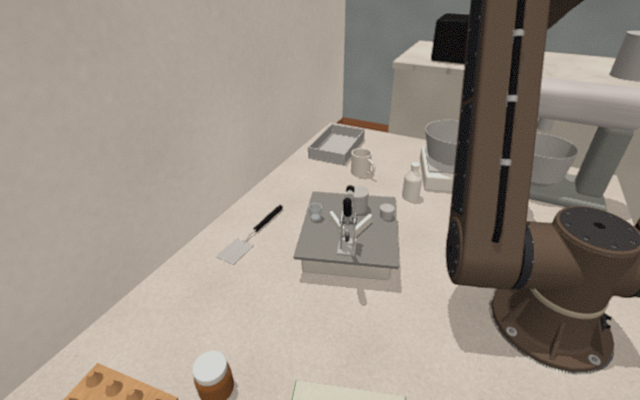

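```bash
python3 - <<'E'
from h import *
a=cv2.imread('pics/scene0.png')[145:260,250:380];cv2.imwrite('pics/sc1.png',cv2.resize(a,None,fx=6,fy=5.2*6/5.2*1.0 if 0 else 5,interpolation=3))
cv2.imwrite('pics/sc1.png',cv2.resize(a,None,fx=5,fy=5,interpolation=3))
a=cv2.imread('pics/side0.png')[175:285,290:410];cv2.imwrite('pics/sd1.png',cv2.resize(a,None,fx=5,fy=5,interpolation=3))
E
```

```text
(no output)
```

View pics/sc1.png

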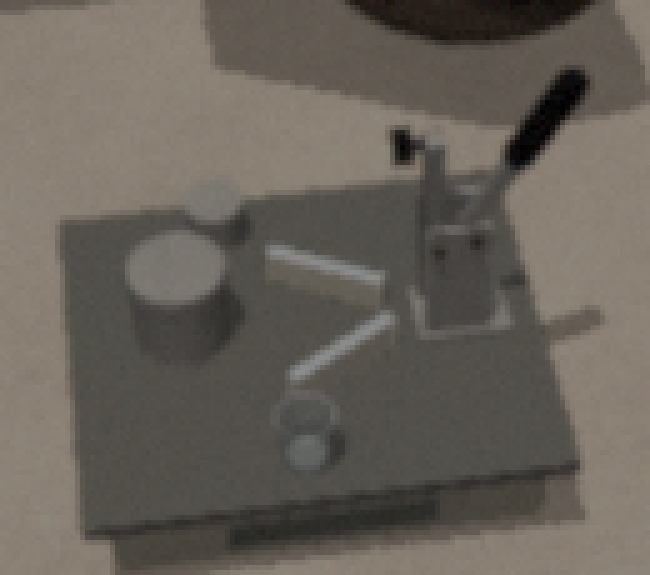

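View pics/sd1.png

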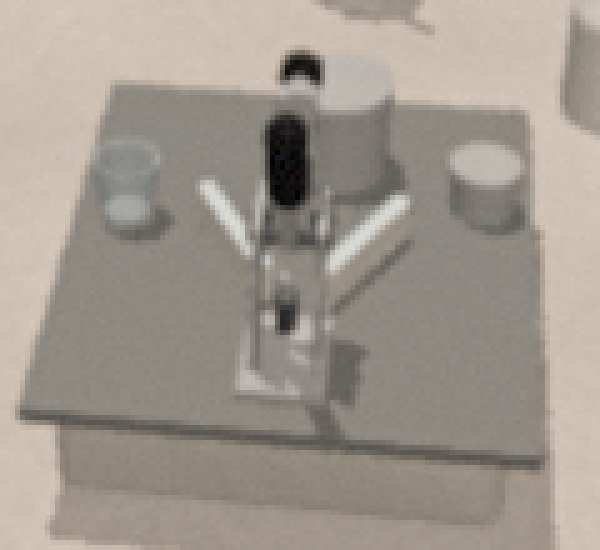

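```bash
cat > fit.py <<'E'
from h import *
from scipy.optimize import least_squares
def T(p,P):
    P=np.array(P,float);c,s=np.cos(p[2]),np.sin(p[2]);return np.c_[p[0]+c*P[:,0]-s*P[:,1],p[1]+s*P[:,0]+c*P[:,1],P[:,2]]
if __name__=='__main__':
    C=np.array([[-160,130,80],[140,130,80],[-160,-130,80],[140,-130,80]])/1000
    sc=np.array([[62,222],[500,172],[85,532],[578,465]])/5+[250,145]
    sd=np.array([[528,112],[545,460],[112,84],[20,408]])/5+[290,175]
    gs,gd=load('scene0'),load('side0')
    for sel in ('s','d','sd'):
        def f(p):
            r=[]
            if 's' in sel:r.append(proj(gs,T(p,C))-sc)
            if 'd' in sel:r.append(proj(gd,T(p,C))-sd)
            return np.concatenate(r).ravel()
        q=least_squares(f,[.6,0,1.5]);print(sel,q.x,np.degrees(q.x[2]),np.round(q.fun,1))
    p=q.x
    # jar top ellipse centre (z=.14), pot (.11), beaker (.12)
    for n,g,k,o in(('s',gs,{'jar':(176,268,.14),'pot':(214,204,.11),'beaker':(305,414,.12)},(250,145)),('d',gd,{'jar':(352,82,.14),'pot':(487,163,.11),'beaker':(130,156,.12)},(290,175))):
        for m,(u,v,z) in k.items():
            X=atz(g,(u/5+o[0],v/5+o[1]),z);c,s=np.cos(p[2]),np.sin(p[2]);d=X[:2]-p[:2]
            print(n,m,X.round(4),(np.array([[c,s],[-s,c]])@d).round(4))
E
python3 fit.py
```

```text
s [ 0.51854044 -0.03130835  1.87489839] 107.42376467138527 [-0.3 -0.3 -0.1 -0.4 -0.9  0.   1.3  0.3]
d [ 0.51098969 -0.03300707  1.88707805] 108.12160815031935 [ 0.4 -0.3  0.6 -0.1 -0.2 -0.6 -0.9  0.4]
sd [ 0.51324828 -0.03268106  1.88285628] 107.87971828036324 [-0.5 -1.1 -0.7 -1.7 -0.5 -1.2  1.2 -1.5 -0.1 -0.3 -0.6 -0.2 -0.6 -0.8
 -1.9  0. ]
s jar [ 0.5299 -0.1186  0.14  ] [-0.0869  0.0105]
s pot [ 0.4422 -0.1154  0.11  ] [-0.057  0.093]
s beaker [ 0.6165 -0.0237  0.12  ] [-0.0231 -0.101 ]
d jar [ 0.5172 -0.1216  0.14  ] [-0.0858  0.0236]
d pot [ 0.4342 -0.1201  0.11  ] [-0.0589  0.1021]
d beaker [ 0.6114 -0.0275  0.12  ] [-0.0252 -0.095 ]
```

Call:
{"fn": "servo_tool", "kwargs": {
  "moves": [
    [[0, 0, 0, 0, 0, -5, 3], [0, 0, 0, 0, 0, -5, 3], [0, 0, 0, 0, 0, -5, 3], [0, 0, 0, 4.72, -3.09, 0, 3], [0, 0, 0, 4.72, -3.09, 0, 3], [0, 0, 0, 4.72, -3.09, 0, 3], [0, 0, 0, 4.72, -3.09, 0, 3], [0, 0, 0, 4.72, -3.09, 0, 3], [0, 0, 0, 4.72, -3.09, 0, 3], [0, 0, 0, 4.72, -3.09, 0, 3], [0, 0, 0, 4.72, -3.09, 0, 3], [0, 0, 0, 4.72, -3.09, 0, 3]]
  ]
}}

```text
t: 1.6
eef_pos: [0.5307, -0.1393, 0.3811]
ee_rot: [[0.911, 0.412, -0.0], [0.412, -0.911, -0.0], [-0.0, -0.0, -1.0]]
force: [0.9, -0.1, 0.4]
grip_width: 0.03
```

Call:
{"fn": "servo_tool", "kwargs": {
  "moves": [
    [[0, 0, -10.5, 0, 0, 0, 3], [0, 0, -10.5, 0, 0, 0, 3], [0, 0, -10.5, 0, 0, 0, 3], [0, 0, -10.5, 0, 0, 0, 3], [0, 0, -10.5, 0, 0, 0, 3], [0, 0, -10.5, 0, 0, 0, 3], [0, 0, -10.5, 0, 0, 0, 3], [0, 0, -9.5, 0, 0, 0, 3], [0, 0, 0, 0, 0, 0, 3], [0, 0, 0, 0, 0, 0, 3]]
  ]
}}

```text
t: 2.85
eef_pos: [0.53, -0.141, 0.3812]
ee_rot: [[-0.295, 0.956, -0.0], [0.956, 0.295, 0.0], [0.0, -0.0, -1.0]]
force: [-0.1, -0.4, -0.2]
grip_width: 0.0301
```

```bash
cat >> h.py <<'E'
def wsnap(f):
    s=observe(); g=grab_frame('wrist'); cv2.imwrite(f'pics/{f}.png',g['pixels'])
    H=np.array(g['hand_eye']);W=np.eye(4);W[:3,:3]=s['ee_rot'];W[:3,3]=s['eef_pos']
    V=np.linalg.inv(W@H); np.savez(f'pics/{f}.npz',K=g['K'],D=g['D'],R=V[:3,:3],t=V[:3,3]); return s,H
E
python3 - <<'E'
from h import *
s,H=wsnap('w0');print(s['t'],s['eef_pos'],s['ee_rot'].__array__().round(4) if hasattr(s['ee_rot'],'__array__') else s['ee_rot'],s['qpos'],s['force']);print(H.round(4))
E
```

```text
2.85 [ 0.52999003 -0.1409898   0.38115929] [[-2.945e-01  9.556e-01 -3.000e-04]
 [ 9.556e-01  2.945e-01  0.000e+00]
 [ 1.000e-04 -2.000e-04 -1.000e+00]] [-2.17967499e+01  1.49471371e+01  8.70056410e+01 -3.82424739e-03
  7.80615153e+01 -3.89245918e+01] [-0.06669685 -0.36872833 -0.18829383]
[[-0.000e+00 -9.482e-01 -3.177e-01  8.270e-02]
 [ 1.000e+00 -3.000e-04  7.000e-04 -8.000e-04]
 [-8.000e-04 -3.177e-01  9.482e-01 -1.442e-01]
 [ 0.000e+00  0.000e+00  0.000e+00  1.000e+00]]
```

View pics/w0.png

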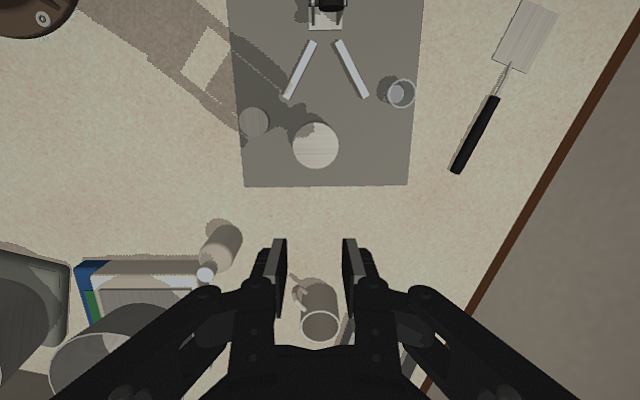

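```bash
python3 - <<'E'
from h import *
a=cv2.imread('pics/w0.png')[0:200,220:430];cv2.imwrite('pics/w0c.png',cv2.resize(cv2.convertScaleAbs(a,alpha=1.3),None,fx=3,fy=3,interpolation=3))
E
```

```text
(no output)
```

View pics/w0c.png

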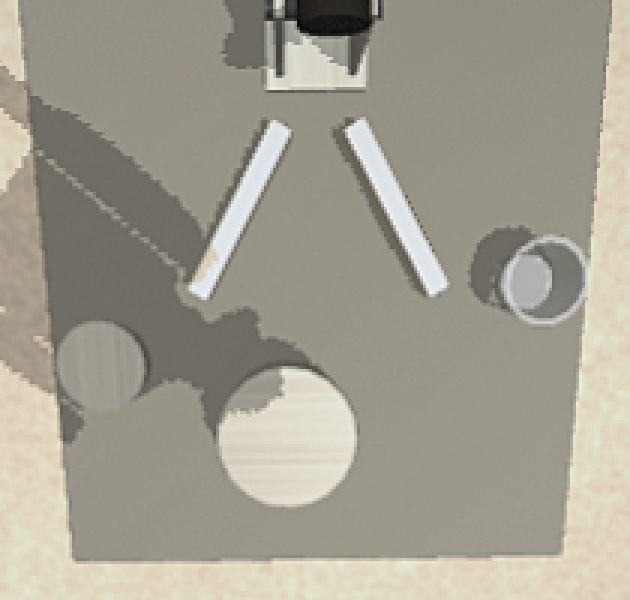

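```bash
python3 - <<'E'
from h import *
from fit import T
from scipy.optimize import least_squares
g=load('w0')
m=np.array([-.028,.0508]);d=np.array([.866,-.5]);n=np.array([.5,.866])
L=[m+.01*n,m,m+.08*d+.01*n,m+.08*d]
P=[[-.16,.13,.08],[-.16,-.13,.08]]+[[*q,.105] for q in L]+[[q[0],-q[1],.105] for q in L]
uv=np.array([[75,560],[562,553],[188,293],[207,299],[273,120],[292,130],[447,289],[427,297],[365,117],[345,127]])/3+[220,0]
f=lambda p:(proj(g,T(p,P))-uv).ravel()
q=least_squares(f,[.51,-.03,1.88]);p=q.x;print(p,np.degrees(p[2]));print(q.fun.reshape(-1,2).round(1))
c,s=np.cos(p[2]),np.sin(p[2])
for nme,u,v,z in(('jar',287,436,.14),('pot',102,366,.11),('beaker',544,280,.12)):
    X=atz(g,(u/3+220,v/3),z);print(nme,X.round(4),(np.array([[c,s],[-s,c]])@(X[:2]-p[:2])).round(4))
np.save('shaker.npy',p)
E
```

```text
[ 0.51352504 -0.03484183  1.8850414 ] 108.00491664914357
[[-0.6  1. ]
 [-0.1  0.9]
 [-0.1 -1.1]
 [ 0.1  0.7]
 [-0.1 -0.7]
 [ 0.3  0.2]
 [ 0.7 -1.2]
 [ 0.9  0.1]
 [-0.5 -0.2]
 [-0.6  0.9]]
jar [ 0.5251 -0.1201  0.14  ] [-0.0846  0.0153]
pot [ 0.4354 -0.1189  0.11  ] [-0.0558  0.1003]
beaker [ 0.6135 -0.0249  0.12  ] [-0.0214 -0.0982]
```

Call:
{"fn": "servo_tool", "kwargs": {
  "moves": [
    [[0, 0, -0.9, 0, 0, 0, 3], [0, 6, 0, 0, 0, 0, 3], [0, 6, 0, 0, 0, 0, 3], [0, 0, 0, -4.25, 0.13, -0.9, 3], [0, 0, 0, -1.04, 0, 4.89, 3], [0, 0, 0, -1.04, 0, 4.89, 3], [0, 0, 0, -1.04, 0, 4.89, 3], [0, 0, 0, -1.04, 0, 4.89, 3], [0, 0, 0, 0, 0, 0, 3]]
  ]
}}

```text
t: 4.03
eef_pos: [0.5437, -0.1813, 0.1788]
ee_rot: [[-0.305, 0.95, -0.07], [0.929, 0.313, 0.2], [0.212, -0.004, -0.977]]
force: [-0.2, -0.3, 0.0]
grip_width: 0.0302
```

```bash
cat >> h.py <<'E'
def sh(X,p=(0.5135,-0.0343,np.radians(108))):
    c,s=np.cos(p[2]),np.sin(p[2]);d=np.array(X)[:2]-np.array(p[:2]);return np.r_[c*d[0]+s*d[1],-s*d[0]+c*d[1],X[2]]
def st():
    s=observe();print(s['t'],'shaker',(sh(s['eef_pos'])*1000).round(1),'rot',np.array(s['ee_rot']).round(3).tolist(),'F',np.round(s['force'],1),s['grip_width'])
E
python3 - <<'E'
from h import *
st();s,H=wsnap('w1');snap('scene','s1')
a=cv2.imread('pics/s1.png')[120:280,200:400];cv2.imwrite('pics/s1c.png',cv2.resize(a,None,fx=3.5,fy=3.5,interpolation=3))
E
```

```text
4.025 shaker [-149.2   16.7  178.8] rot [[-0.305, 0.95, -0.07], [0.929, 0.313, 0.2], [0.212, -0.004, -0.977]] F [-0.2 -0.3  0. ] 0.030176375710276825
```

View pics/w1.png

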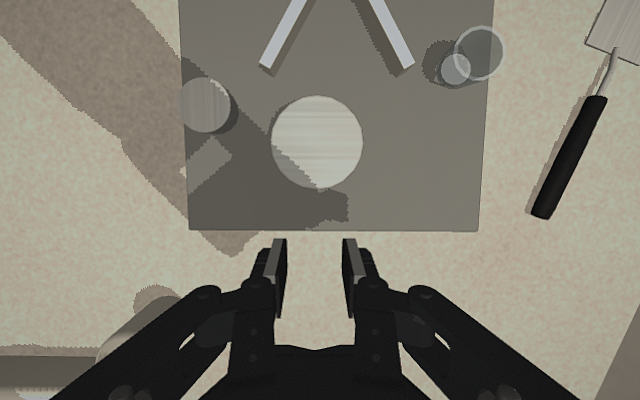

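View pics/s1c.png

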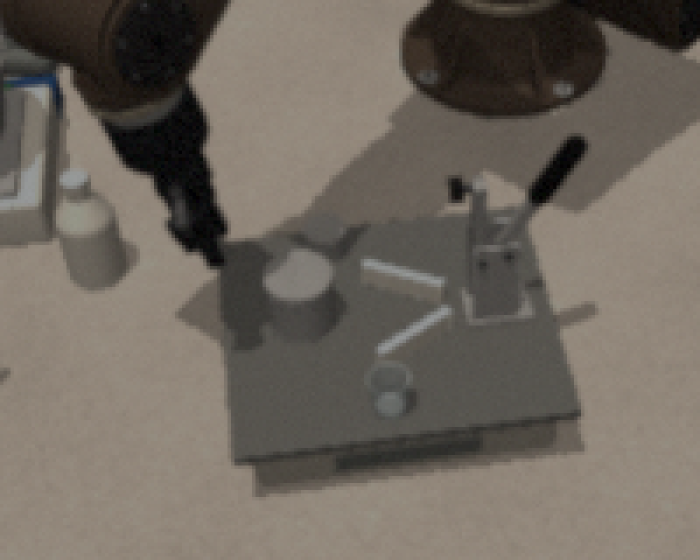

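```bash
python3 - <<'E'
from h import *
g=load('s1'); print('bottle base',sh(atz(g,(227,197),0.0))*1000,'cap',sh(atz(g,(200+75/3.5,120+180/3.5),0.128))*1000)
g=load('w1'); print('jar',sh(atz(g,(317,142),.14))*1000,'pot',sh(atz(g,(204,105),.11))*1000)
print('mouth inner',[sh(atz(g,u,.105))*1000 for u in((268,71),(404,71))])
E
```

```text
bottle base [-290.58059357  190.18412744    0.        ] cap [-284.58409831  184.78299555  128.        ]
jar [-85.30379991  15.77694007 140.        ] pot [-55.9755406  101.39547833 110.        ]
mouth inner [array([-29.55156788,  53.30789012, 105.        ]), array([-29.32198797, -50.57445815, 105.        ])]
```

Call:
{"fn": "servo_tool", "kwargs": {
  "moves": [
    [[0, 0, 0, -0.9, 0.05, 4.2, 3], [0, 0, 0, -0.9, 0.04, 4.2, 3], [0, 0, 0, 0, 0, 0, 3], [0, 0, 0, 0.98, 0, 0.21, 3], [0, 0, 0, 0.98, 0, 0.21, 3], [0, 0, 0, 0, 0, 0, 3]]
  ]
}}

```text
t: 4.88
eef_pos: [0.5397, -0.162, 0.0968]
ee_rot: [[-0.307, 0.949, -0.064], [0.929, 0.314, 0.197], [0.207, 0.001, -0.978]]
force: [0.3, 0.1, -0.5]
grip_width: 0.0304
```

```bash
python3 - <<'E'
from h import *
st();s,H=wsnap('w2')
g=load('w2')
E
```

```text
4.875 shaker [-129.5   14.6   96.8] rot [[-0.307, 0.949, -0.064], [0.929, 0.314, 0.197], [0.207, 0.001, -0.978]] F [ 0.3  0.1 -0.5] 0.030356937013791906
```

View pics/w2.png

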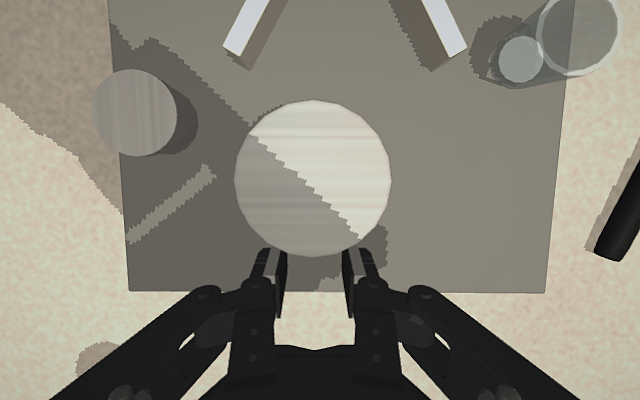

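Call:
{"fn": "servo_tool", "kwargs": {
  "moves": [
    [[0, 0, 0, 0.5, 0, 0.11, 3], [0, 0, 0, 0.5, 0, 0.11, 3], [0, 0, 0, 0.78, 0.16, 0.17, 3], [0, 0, 0, 0.78, 0.16, 0.17, 3], [0, 0, 0, 0.78, 0.16, 0.17, 3], [0, 0, 0, 0.78, 0.16, 0.17, 3], [0, 0, 0, 0.78, 0.16, 0.17, 3], [0, 0, 0, 0.78, 0.16, 0.17, 3], [0, 0, 0, 0.78, 0.16, 0.17, 3], [0, 0, 0, 0.78, 0.16, 0.17, 3], [0, 0, 0, 0.3, 0.06, 0.06, 3], [0, 0, 0, 0, 0, 0, 3]]
  ]
}}

```text
t: 6.42
eef_pos: [0.5279, -0.0848, 0.0949]
ee_rot: [[-0.306, 0.95, -0.066], [0.929, 0.313, 0.198], [0.208, -0.0, -0.978]]
force: [0.3, -1.4, 1.3]
grip_width: 0.0301
```

```bash
python3 - <<'E'
from h import *
st();s,H=wsnap('w3');snap('scene','s3')
a=cv2.imread('pics/s3.png')[120:280,200:400];cv2.imwrite('pics/s3c.png',cv2.resize(a,None,fx=3.5,fy=3.5,interpolation=3))
E
```

```text
6.425 shaker [-52.5   1.9  94.9] rot [[-0.306, 0.95, -0.066], [0.929, 0.313, 0.198], [0.208, -0.0, -0.978]] F [ 0.3 -1.4  1.3] 0.030078035158239144
```

View pics/w3.png

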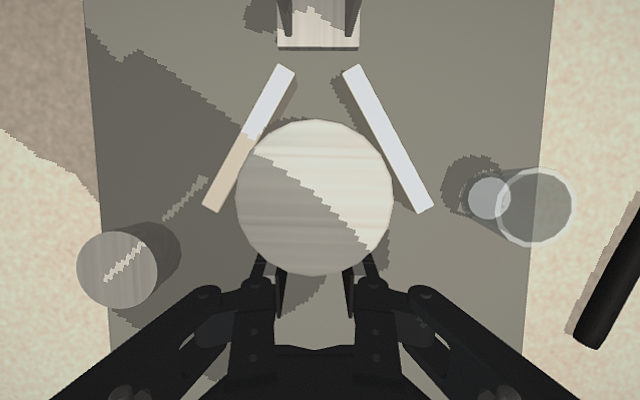

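View pics/s3c.png

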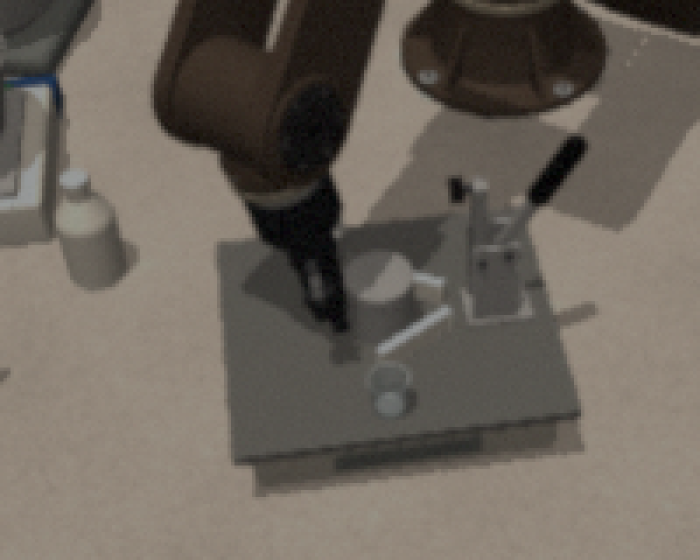

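```bash
python3 - <<'E'
from h import *
g=load('w3')
print('jar',sh(atz(g,(314.5,197),.14))*1000)
for u in((218,212),(418,213),(295,70),(343,70),(203,206),(433,206)):print(sh(atz(g,u,.105))*1000)
E
```

```text
jar [-15.29422196   2.57847642 140.        ]
[-27.63012814  52.09087193 105.        ]
[-27.70744828 -50.80553468 105.        ]
[ 42.62846457  12.27230569 105.        ]
[ 42.73160726 -11.10001379 105.        ]
[-24.54058754  59.6678629  105.        ]
[-24.03054058 -58.32421846 105.        ]
```

Call:
{"fn": "servo_tool", "kwargs": {
  "moves": [
    [[0, 0, 0, 0.39, 0.05, 0.08, 3], [0, 0, 0, 0.39, 0.05, 0.08, 3], [0, 0, 0, 0.29, 0.04, 0.06, 3], [0, 0, 0, 0.1, 0, 0.02, 3], [0, 0, 0, 0, 0, 0, 3]]
  ]
}}

```text
t: 7.15
eef_pos: [0.5256, -0.0733, 0.095]
ee_rot: [[-0.306, 0.95, -0.065], [0.929, 0.313, 0.198], [0.208, -0.0, -0.978]]
force: [1.2, -1.1, -0.7]
grip_width: 0.03
```

Call:
{"fn": "servo_tool", "kwargs": {
  "moves": [
    [[0, 0, 0, 0.1, 0, 0.02, 3], [0, 0, 0, 0.1, 0, 0.02, 3], [0, 0, 0, 0, 0, 0, 3]]
  ]
}}

```text
t: 7.52
eef_pos: [0.525, -0.0714, 0.0951]
ee_rot: [[-0.306, 0.95, -0.065], [0.929, 0.313, 0.197], [0.208, -0.0, -0.978]]
force: [1.3, -1.1, -0.8]
grip_width: 0.0299
```

```bash
python3 - <<'E'
from h import *
st();s,H=wsnap('w4');st()
E
```

```text
7.525 shaker [-38.9   0.5  95.1] rot [[-0.306, 0.95, -0.065], [0.929, 0.313, 0.197], [0.208, -0.0, -0.978]] F [ 1.3 -1.1 -0.8] 0.02991699193960287
7.575 shaker [-38.9   0.6  95.1] rot [[-0.306, 0.95, -0.065], [0.929, 0.313, 0.197], [0.208, -0.0, -0.978]] F [ 0.3 -0.9 -0.8] 0.03010733545434911
```

View pics/w4.png

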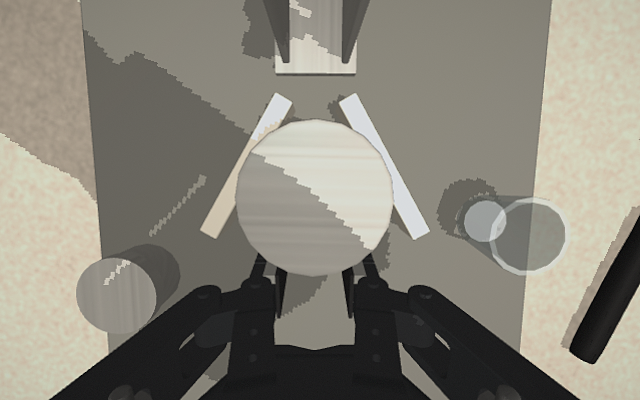

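Call:
{"fn": "servo_tool", "kwargs": {
  "moves": [
    [[0, 0, 0, 0.1, 0, 0.02, 3], [0, 0, 0, 0, 0, 0, 3]]
  ]
}}

```text
t: 7.82
eef_pos: [0.5247, -0.0705, 0.0951]
ee_rot: [[-0.306, 0.95, -0.065], [0.929, 0.313, 0.197], [0.208, 0.0, -0.978]]
force: [-0.6, -1.6, -1.6]
grip_width: 0.0301
```

Call:
{"fn": "servo_tool", "kwargs": {
  "moves": [
    [[0, 0, 0, 0.1, 0, 0.02, 3], [0, 0, 0, 0, 0, 0, 3]]
  ]
}}

```text
t: 8.07
eef_pos: [0.5244, -0.0695, 0.0951]
ee_rot: [[-0.306, 0.95, -0.065], [0.929, 0.313, 0.197], [0.208, -0.0, -0.978]]
force: [0.0, -1.1, -0.9]
grip_width: 0.0296
```

Call:
{"fn": "servo_tool", "kwargs": {
  "moves": [
    [[0, 0, 0, 0.1, 0, 0.02, 3], [0, 0, 0, 0, 0, 0, 3]]
  ]
}}

```text
t: 8.32
eef_pos: [0.5243, -0.0687, 0.0952]
ee_rot: [[-0.306, 0.95, -0.064], [0.929, 0.313, 0.197], [0.207, 0.001, -0.978]]
force: [2.1, -2.8, -0.7]
grip_width: 0.0303
```

```bash
python3 - <<'E'
from h import *
st();s,H=wsnap('w5');st()
a=cv2.imread('pics/w5.png')[80:290,190:450];cv2.imwrite('pics/w5c.png',cv2.resize(a,None,fx=3,fy=2.8,interpolation=3))
cv2.imwrite('pics/w5c.png',cv2.resize(a,None,fx=2.8,fy=2.8,interpolation=3))
E
```

```text
8.325 shaker [-36.1   0.3  95.2] rot [[-0.306, 0.95, -0.064], [0.929, 0.313, 0.197], [0.207, 0.001, -0.978]] F [ 2.1 -2.8 -0.7] 0.03030744662178449
8.375 shaker [-36.1   0.4  95.2] rot [[-0.306, 0.95, -0.064], [0.929, 0.313, 0.197], [0.207, 0.0, -0.978]] F [ 1.7 -2.8  0.1] 0.030410109678834497
```

View pics/w5c.png

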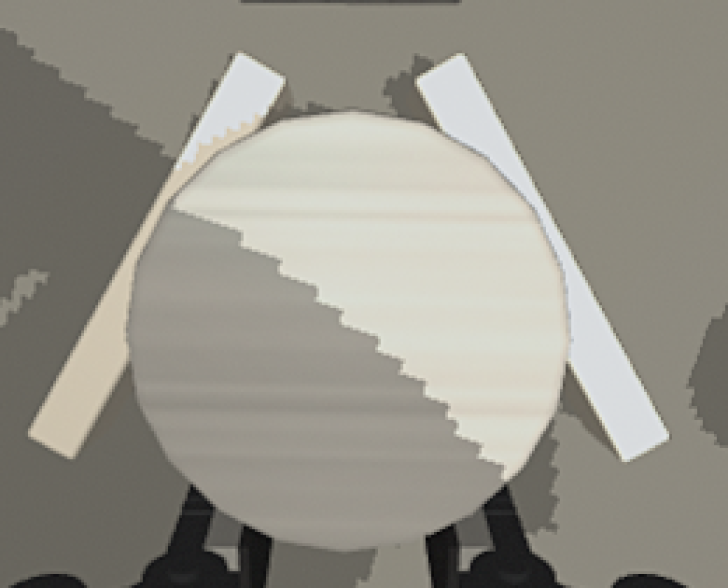

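Call:
{"fn": "servo_tool", "kwargs": {
  "moves": [
    [[0, 0, 0, 0.1, 0, 0.02, 3], [0, 0, 0, 0, 0, 0, 3]]
  ]
}}

```text
t: 8.62
eef_pos: [0.5243, -0.0682, 0.0953]
ee_rot: [[-0.306, 0.95, -0.063], [0.929, 0.313, 0.196], [0.206, 0.001, -0.978]]
force: [2.7, -5.9, -0.1]
grip_width: 0.0302
```

Call:
{"fn": "servo_tool", "kwargs": {
  "moves": [
    [[0, 0, 0, 0.06, 0, 0.01, 3], [0, 0, 0, 0, 0, 0, 3]]
  ]
}}

```text
t: 8.88
eef_pos: [0.5243, -0.068, 0.0954]
ee_rot: [[-0.307, 0.95, -0.063], [0.929, 0.313, 0.196], [0.206, 0.001, -0.979]]
force: [3.9, -6.7, -1.1]
grip_width: 0.0299
```

```bash
python3 - <<'E'
from h import *
st();s,H=wsnap('w6')
a=cv2.imread('pics/w6.png')[80:290,190:450];cv2.imwrite('pics/w6c.png',cv2.resize(a,None,fx=3,fy=3,interpolation=3)[:600])
E
```

```text
8.875 shaker [-35.4   0.1  95.4] rot [[-0.307, 0.95, -0.063], [0.929, 0.313, 0.196], [0.206, 0.001, -0.979]] F [ 3.9 -6.7 -1.1] 0.02993007273821439
```

View pics/w6c.png

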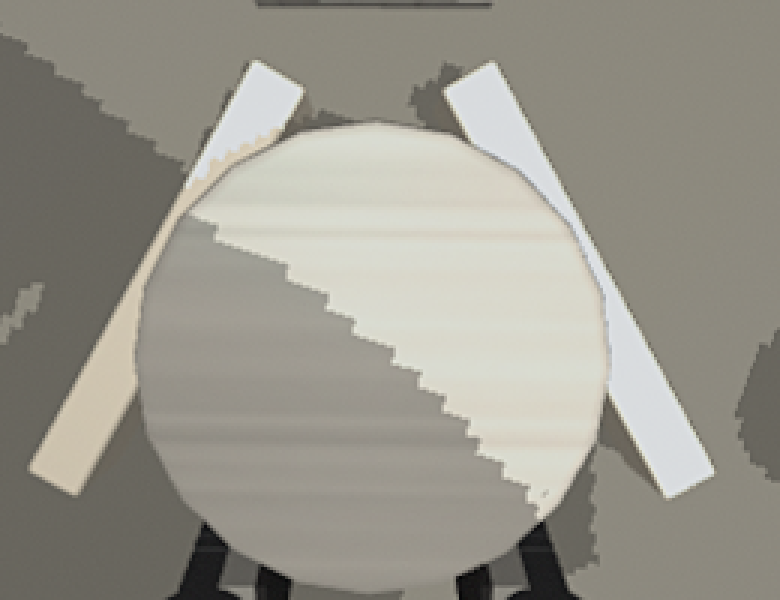

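```bash
python3 - <<'E'
from h import *
g=load('w6');f=lambda u,v,z:sh(atz(g,(190+u/3,80+v/3),z))*1000
print('jar',f(373,358,.14))
M=[f(78,495,.105),f(668,499,.105),f(304,90,.105),f(444,92,.105)];print(np.round(M,1))
n=np.array
for a,b in((M[0],M[2]),(M[1],M[3])):
    d=(b-a)[:2];d/=np.linalg.norm(d);w=(f(373,358,.14)-a)[:2];print('dist',d[0]*w[1]-d[1]*w[0],np.degrees(np.arctan2(d[1],d[0])))
E
```

```text
jar [  0.97918455   0.90633111 140.        ]
[[-28.   52.  105. ]
 [-28.4 -50.8 105. ]
 [ 40.8  12.4 105. ]
 [ 40.6 -10.8 105. ]]
dist -29.824665904821135 -29.941354980454584
dist 29.98699845004603 30.110769188029415
```

Call:
{"fn": "servo_tool", "kwargs": {
  "moves": [
    [[0, 0, 0, -1.0, 0, -0.21, 3], [0, 0, 0, -4.89, 0, -1.04, 3], [0, 0, 0, 1.04, 0, -4.89, 3], [0, 0, 0, 1.04, 0, -4.89, 3], [0, 0, 0, 1.04, 0, -4.89, 0], [0, 0, 0, 1.04, 0, -4.89, 0], [0, 0, 0, 1.04, 0, -4.89, 0], [0, -6, 0, 0, 0, 0, 0], [0, -6, 0, 0, 0, 0, 0], [0, 0, 0, 0, 0, 0, 0]]
  ]
}}

```text
t: 10.18
eef_pos: [0.5419, -0.1232, 0.3455]
ee_rot: [[-0.314, 0.949, -0.001], [0.949, 0.314, 0.001], [0.001, -0.0, -1.0]]
force: [0.3, -0.4, -0.5]
grip_width: -0.0001
```

```bash
python3 - <<'E'
from h import *
st();s,H=wsnap('w7');snap('scene','s7')
a=cv2.imread('pics/s7.png')[120:280,200:400];cv2.imwrite('pics/s7c.png',cv2.resize(a,None,fx=3.5,fy=3.5,interpolation=3))
E
```

```text
10.175 shaker [-93.3   0.5 345.5] rot [[-0.314, 0.949, -0.001], [0.949, 0.314, 0.001], [0.001, -0.0, -1.0]] F [ 0.3 -0.4 -0.5] -6.158960468037376e-05
```

View pics/w7.png

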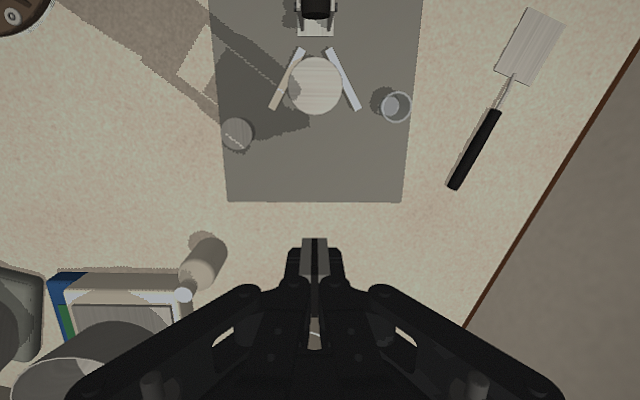

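View pics/s7c.png

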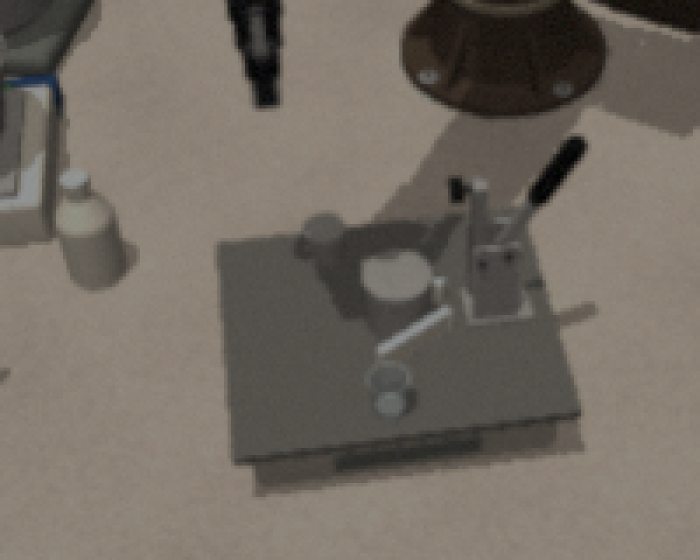

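Call:
{"fn": "servo_tool", "kwargs": {
  "moves": [
    [[0, 0, 0, 5.0, 0, 0, 0], [0, 0, 0, 5.0, 0, 0, 0], [0, 0, 0, 5.0, 0, 0, 0], [0, 0, 0, 5.0, 0.1, 0, 0], [0, 0, 0, 0, 0, 4.2, 0], [0, 0, 0, 0, 0, 4.2, 0], [0, 0, 0, 0, 0, 0, 0]]
  ]
}}

```text
t: 11.15
eef_pos: [0.4799, 0.0658, 0.259]
ee_rot: [[-0.312, 0.95, -0.007], [0.95, 0.312, 0.001], [0.003, -0.006, -1.0]]
force: [-0.6, 0.9, 1.0]
grip_width: -0.0002
```

```bash
python3 - <<'E'
from h import *
st();s,H=wsnap('w8');snap('scene','s8');snap('side','d8')
a=cv2.imread('pics/s8.png')[120:250,280:400];b=cv2.imread('pics/d8.png')[150:280,290:410]
cv2.imwrite('pics/x8.png',cv2.resize(cv2.convertScaleAbs(np.hstack([a,b]),alpha=1.4),None,fx=3.3,fy=3.3,interpolation=3))
E
```

```text
11.15 shaker [105.5   1.  259. ] rot [[-0.312, 0.95, -0.007], [0.95, 0.312, 0.001], [0.003, -0.006, -1.0]] F [-0.6  0.9  1. ] -0.00024960270803972627
```

View pics/w8.png

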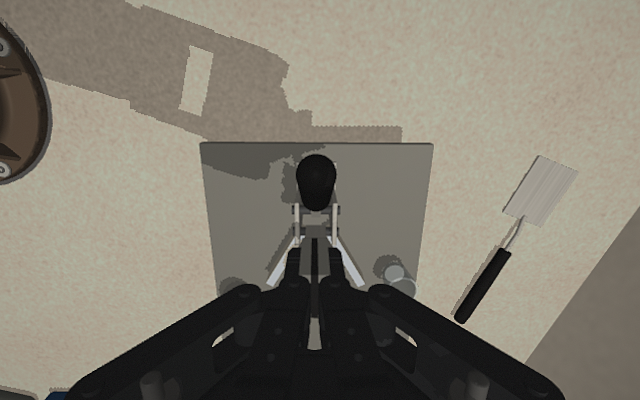

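View pics/x8.png

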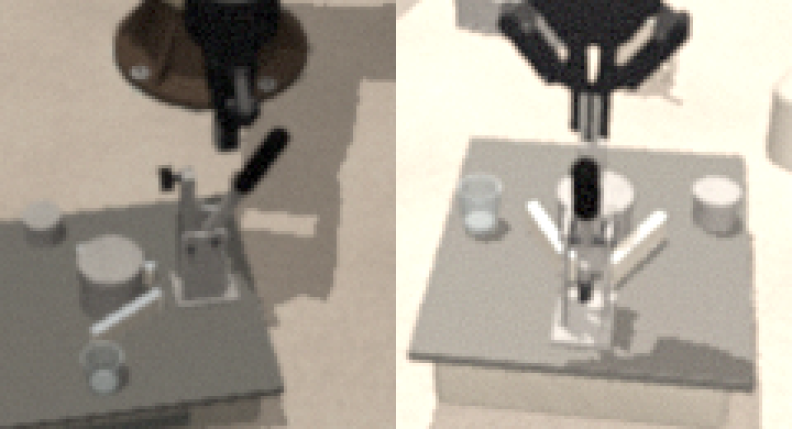

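Call:
{"fn": "servo_tool", "kwargs": {
  "moves": [
    [[0, 0, 0, 1.2, 0, 0, 0], [0, 0, 0, 1.1, 0, 0, 0], [0, 0, 0, 1.2, 0, 0.7, 0], [0, 0, 0, 1.1, 0, 0.8, 0], [0, 0, 0, 0, 0, 0, 0]]
  ]
}}

```text
t: 11.92
eef_pos: [0.466, 0.1106, 0.2456]
ee_rot: [[-0.314, 0.949, -0.001], [0.949, 0.314, 0.0], [0.0, -0.001, -1.0]]
force: [0.2, -1.2, 4.2]
grip_width: -0.0002
```

```bash
python3 - <<'E'
from h import *
st();s,H=wsnap('w9');snap('scene','s9')
a=cv2.imread('pics/s9.png')[120:250,280:400]
b=cv2.imread('pics/w9.png')[130:260,240:400]
cv2.imwrite('pics/x9.png',cv2.resize(cv2.convertScaleAbs(np.hstack([a,b]),alpha=1.4),None,fx=2.8,fy=2.8,interpolation=3))
E
```

```text
11.925 shaker [152.5   0.4 245.6] rot [[-0.314, 0.949, -0.001], [0.949, 0.314, 0.0], [0.0, -0.001, -1.0]] F [ 0.2 -1.2  4.2] -0.0002015003878982268
```

View pics/x9.png

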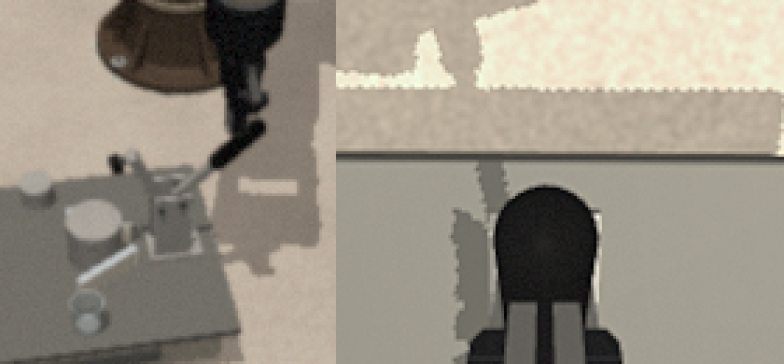

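Contact is good: the lever is moving and the bar is swinging over. I'll continue the arc.

Call:
{"fn": "servo_tool", "kwargs": {
  "moves": [
    [[0, 0, 0, 1.0, 0, 0.95, 0], [0, 0, 0, 0.9, 0, 1.05, 0], [0, 0, 0, 0.7, 0, 1.15, 0], [0, 0, 0, 0.6, 0, 1.25, 0], [0, 0, 0, 0, 0, 0, 0], [0, 0, 0, 0, 0, 0, 0]]
  ]
}}

```text
t: 12.78
eef_pos: [0.4565, 0.1401, 0.2021]
ee_rot: [[-0.313, 0.95, -0.0], [0.95, 0.313, -0.0], [-0.0, -0.0, -1.0]]
force: [0.0, 0.1, -0.8]
grip_width: -0.0002
```

```bash
python3 - <<'E'
from h import *
st();snap('side','d10');snap('scene','s10')
a=cv2.imread('pics/s10.png')[120:250,280:400]
b=cv2.imread('pics/d10.png')[150:280,290:410]
cv2.imwrite('pics/x10.png',cv2.resize(cv2.convertScaleAbs(np.hstack([a,b]),alpha=1.4),None,fx=3.3,fy=3.3,interpolation=3))
E
```

```text
12.775 shaker [183.5   0.4 202.1] rot [[-0.313, 0.95, -0.0], [0.95, 0.313, -0.0], [-0.0, -0.0, -1.0]] F [ 0.   0.1 -0.8] -0.00017978751013938136
```

View pics/x10.png

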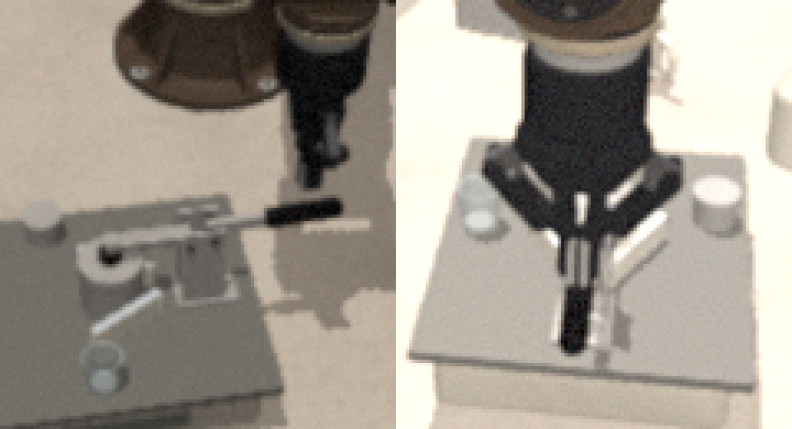

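Call:
{"fn": "servo_tool", "kwargs": {
  "moves": [
    [[0, 0, 0, 0, 0, -5, 0], [0, 0, 0, 0, 0, -5, 0], [0, 0, 0, -5, 0, -3, 0], [0, 0, 0, -5, 0, 0, 0], [0, 0, 0, -5, 0, 0, 0], [0, 0, 0, -5, 0, 0, 0], [0, 0, 0, -5, 0, 0, 0], [0, 0, 0, 0, 0, 0, 0], [0, 0, 0, 0, 0, 0, 0]]
  ]
}}

```text
t: 14.0
eef_pos: [0.5343, -0.0973, 0.3322]
ee_rot: [[-0.312, 0.95, -0.0], [0.95, 0.312, 0.0], [0.0, -0.0, -1.0]]
force: [0.0, -0.2, 0.5]
grip_width: 0.0001
```

```bash
python3 - <<'E'
from h import *
from fit import T
st();wsnap('w11');snap('scene','s11');g=load('w11');gs=load('s11')
p=(0.5135-.001,-0.0343+.001,np.radians(108))
for th in(.8,.9,1.0):
    f=np.radians(60)-th*np.radians(57)
    e=[[.095+.125*np.cos(f),0,.165+.125*np.sin(f)],[.095+.048*np.cos(f),0,.165+.048*np.sin(f)]]
    print(th,proj(g,T(p,e)).round(1).tolist(),proj(gs,T(p,e)).round(1).tolist())
a=cv2.imread('pics/s11.png')[140:250,250:400]
b=cv2.imread('pics/w11.png')[0:220,200:430]
cv2.imwrite('pics/x11a.png',cv2.resize(cv2.convertScaleAbs(a,alpha=1.4),None,fx=5,fy=5,interpolation=3))
cv2.imwrite('pics/x11b.png',cv2.resize(b,None,fx=2.5,fy=2.5,interpolation=3))
E
```

```text
14.0 shaker [-6.630e+01 -3.000e-01  3.322e+02] rot [[-0.312, 0.95, -0.0], [0.95, 0.312, 0.0], [0.0, -0.0, -1.0]] F [ 0.  -0.2  0.5] 8.610239285922831e-05
0.8 [[314.9, -215.4], [314.4, -64.4]] [[383.7, 175.6], [359.3, 183.1]]
0.9 [[314.9, -203.0], [314.4, -62.9]] [[384.1, 178.4], [359.5, 184.2]]
1.0 [[314.8, -189.4], [314.4, -60.7]] [[384.1, 181.3], [359.6, 185.3]]
```

View pics/x11a.png

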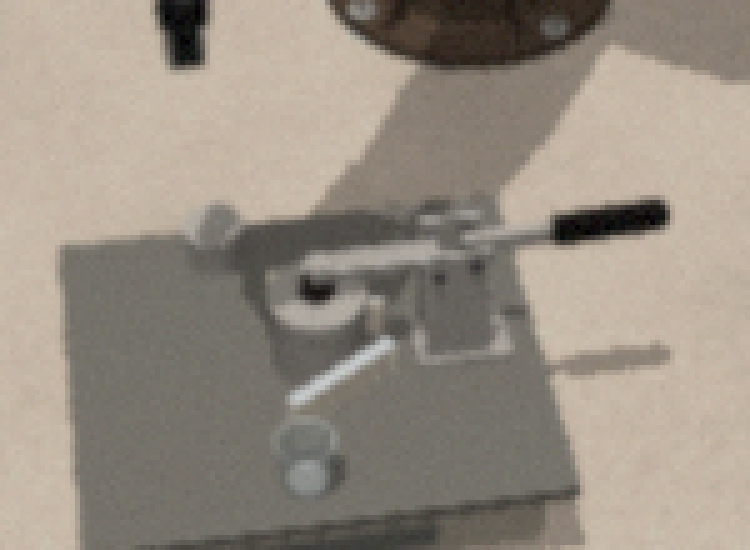

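View pics/x11b.png

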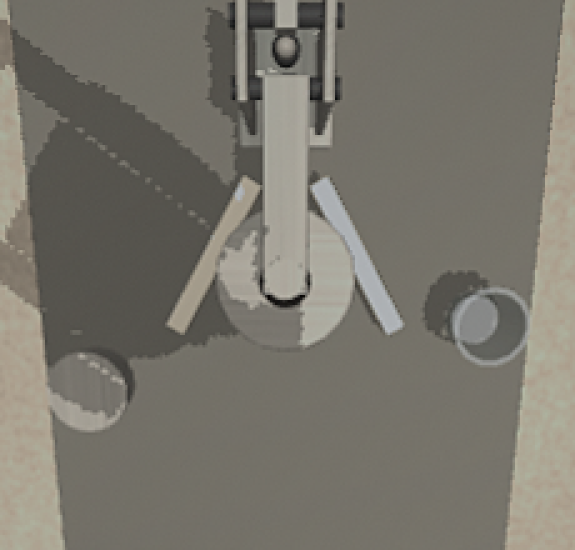

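```bash
python3 - <<'E'
from h import *
g=load('w11');f=lambda u,v,z:sh(atz(g,(200+u/2.5,v/2.5),z))*1000
print('jar',f(285.5,278,.14),f(88,391,.11),f(490,326,.12))
for u in((185,335),(385,335),(260,187),(311,187)):print(f(*u,.105))
job_done()
E
```

```text
jar [  0.78978856   0.30511564 140.        ] [-56.22864139 100.39910522 110.        ] [-22.04948162 -98.04747988 120.        ]
[-28.58429141  50.68309653 105.        ]
[-28.24970035 -49.86362729 105.        ]
[ 40.44464996  12.45051518 105.        ]
[ 40.5280784 -11.6369375 105.       ]
the job is handed in; nothing more can be done
```

The jar is home in the V cradle with the clamp locked on it, and the job is handed in at about 14 s of the 56 s allowed. I pushed the jar with two part-open fingertips near its base, at about 8 N or less. I then backed off and pushed the lever over with the shut fingers until it snapped into lock.

Last checks before handing in:
- **Jar:** just after the push its centre measured 29.8 and 30.0 mm from the two V walls, against a 30 mm radius. After locking it was within about 1 mm of that spot.
- **Lever:** in the scene image it matched the predicted locked position (1.0 rad) to about 1.5 pixels.
- **Foot:** the images show it on the jar's lid. I could not measure its pressing force.
- **Bystanders:** the pot and beaker were within about 1 mm of where they started. I did not re-measure the bottle, tub, mug or spatula, but the arm's path stayed clear of them and no unexpected contact force showed.
- **Robot:** it is clear of everything, with the wrist force back to about zero.

One disagreement: the first scene and side camera measurements differed by about 8 mm, so I worked from the closer wrist-camera views instead.

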